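# Dry and vent a plan canister: one desiccant plate in, bayonet lid held halfway

## Task

Take the top desiccant plate, only that one, from the stack and lay it flat on the floor of the open plan canister. Then fit the bayonet lid, its two lugs down through the two entry slots until its disc sits down on the rim, and turn it clockwise (seen from above) until its grip bar points at the two raised ribs on the rim: halfway along its turn, never so far that it clicks into the lock. Finish while holding the lid there by its bar, still gripped; leave the other plates and everything else on the desk where they are.

Things in the scene. Friction and masses are not known exactly. Their poses are not given: they have to be found in the camera images.
- canister: upright round aluminium canister, 120 mm in diameter (125 at its black foot ring), 150 mm high, fixed to the desk, open at the top. Origin: centre of its underside; z up. The lid goes in with its own x along the canister's x (either way round) and then turns clockwise seen from above (negative about z), freely for about 59 degrees, up to a stop at 80; the other way it stops after about 5
- canister_mouth (a point): centre of the mouth, level with the rim's top (150 mm above the canister's origin). The mouth is 85 mm in diameter; below its 8 mm thick inner flange the bore widens to 104 mm. From about 60 degrees of turn two sprung detents resist the lid (0.1 to 0.4 N m); past 67 it counts as clicked into the lock
- canister_floor (a point): centre of the flat round floor inside the canister, 34 mm below the rim (116 mm above the canister's origin)
- canister_slot (a point): middle of the entry slot at the canister's +x, 47 mm from the axis, at rim height; its twin is opposite, at -x. Each slot is 20 mm wide and cut through the flange out to radius 52
- canister_rib (a point): top of one of two small raised ribs on the rim (4 mm wide, 5 mm high, at radius 53.5 to 59.5), 40 degrees clockwise from the slots seen from above: halfway along the lid's turn. The other is opposite. The lid's bar must point at them
- lid: loose bayonet lid, about 0.2 kg, right way up on the desk. Origin: centre of its underside, z up. Plug of 80 mm diameter from 0 to 18 mm height; above it an aluminium disc of 104 mm diameter, 18 to 24 mm. Home with the disc on the rim, its origin is 132 mm above the canister's origin (16 mm above the floor); it then has about 4 mm of play upwards under the flange
- lid_grip (a point): on the lid's upright black grip bar, 45 mm above the lid's origin. The bar is 70 mm long along the lid's x, 14 mm thick along its y, and stands on the disc from 24 to 56 mm above the lid's origin
- lid_lug (a point): the lug at the lid's +x (43 mm from the axis, 3 mm above the lid's origin); its twin is at -x. Lugs are 12 mm wide with round ends, 6 mm high (0 to 6), reach to radius 49 and lie under the ends of the bar's line
- plate4: top plate of the stack: rigid perforated aluminium desiccant plate 60 mm long (its x), 26 mm wide (its y), 10 mm thick, 35 g. Origin: centre of its underside. The other three below it are alike
- plate3: second plate from the top of the stack, same shape; stays
- plate2: third plate from the top, same shape; stays
- plate1: bottom plate, same shape; stays
- board: thin grey board 110 x 85 x 6 mm, fixed to the desk, the stack stands on it. Origin: centre of its underside
- stapler: black stapler, 130 mm long, bystander
- scale_bar: wooden scale ruler 200 x 26 x 12 mm, bystander
- pen_cup: dark steel cup, 76 mm in diameter, 95 mm high, bystander
- weight: round brass paperweight with a knob, 52 mm in diameter, 60 mm high, bystander
- plain_cap: small plain grey cap, 60 mm in diameter, 18 mm high, no lugs and no bar, bystander
- tape_roll: cardboard ring, 80 mm in diameter, 22 mm high, bystander
- eraser_block: rubber block 60 x 30 x 18 mm, bystander

How it is judged (in metres and radians):
On the way, in this order (a step that is already met when the one before it is completed fails the run):
1. the top plate lies flat on the canister's floor, let go (horizontal distance between plate4 and canister below 0.03 m and z of plate4 in the frame of canister between 0.112 and 0.119 m and angle between plate4's own z axis and vertical below 0.12 rad and contact force between the fingers and plate4 below 0.1 N), for 0.2 s.
2. the lid's lugs are through the entry slots and its disc is down on the rim (horizontal distance between lid and canister below 0.006 m and z of lid in the frame of canister below 0.1352 m and angle between the x axis of lid and the x axis of canister, either way round below 0.5 rad), for 0.1 s.
At the end, for the whole second after the job is handed in: top plate flat on the canister's floor, within 30 mm of its axis; lid down on the rim to 3 mm, centred to 6 mm, level, at rest, turned 32 to 48 degrees clockwise from the slots (bar at the ribs), its bar still gripped with over 2 N; other plates within 30 mm of their start (horizontal distance between plate4 and canister below 0.03 m and z of plate4 in the frame of canister between 0.112 and 0.119 m and angle between plate4's own z axis and vertical below 0.12 rad and horizontal distance between lid and canister below 0.006 m and z of lid in the frame of canister between 0.129 and 0.1352 m and angle between lid's own z axis and vertical below 0.06 rad and angle between the x axis of lid and the x axis of canister, either way round between 0.56 and 0.84 rad and angular speed of lid below 0.1 rad/s and contact force between the fingers and lid above 2 N and distance between the grasp point and lid_grip below 0.04 m and distance of each of plate3, plate2, plate1 from where it was at the start of the episode below 0.03 m); the arm keeps its last pose, push and grip.
It fails at once if the lid clicks into the lock (horizontal distance between lid and canister below 0.01 m and z of lid in the frame of canister below 0.138 m and angle between the x axis of lid and the x axis of canister, either way round above 1.17 rad).
It fails at once if another plate or a bystander is displaced (distance of any of plate1, plate2, plate3 from where it was at the start of the episode above 0.04 m or distance of any of stapler, scale_bar, pen_cup, weight, plain_cap, tape_roll, eraser_block from where it was at the start of the episode above 0.05 m).
It also fails if it takes over 72 s, if anything falls off the work surface, if the arm or the gripper's body presses on something with over 40 N, if the wrist force passes 120 N, or if a joint passes its speed limit or range.

## Robot

A 7-joint arm with a two-finger parallel gripper is mounted at the origin on the work surface. World frame = base frame: x ahead of the robot, y to its left, z up, the work surface at z = 0. Lengths are in mm, angles in rad, forces in N, time in s.
With the tool pointing down it reaches from about 425 to 925 mm from the base axis. Payload 6.8 kg.
Tool frame: the origin (TCP) lies between the finger pads; the fingertips stand 11 mm ahead of it and the grasp point (between the pads) lies 8 mm behind it; z points along the fingers, y is the line along which they close (so a half turn about z gives the same grasp; the last joint's range is limited). The gripper opens to 85 mm and grips with 20 to 120 N. Pads are 22 mm wide; open, the fingers measure 114 mm over their backs; the gripper's body (76 mm by 85 mm) begins 54 mm behind the grasp point. The pads swing forward as they close: fully open they stand 13 mm farther back than shut.
Start: joints at [-1.451, 0.477, 0.022, 1.555, -0.011, 1.109, -0.083], TCP at [152.433, 657.58, 242.308] pointing down, gripper open.
Joint ranges: [-2.96, 2.96], [-0.34, 2.1], [-1.41, 1.46], [0.24, 2.44], [-1.37, 4.51], [0.17, 1.92], [-2.96, 2.96]. Speed limits (rad/s): [2.39, 2.39, 3.14, 3.14, 3.14, 3.14, 3.14].

## Interface

Orientations are given as a unit quaternion [x, y, z, w].
In Python, from plant import * gives the robot as it stands. The module is installed in compiled form; this text tells all that it offers.
- The arm moves only by the tool move_arm, never from a script. Its argument "commands" is a list that holds one entry, the list of rows, each a list of 5 numbers: the opening, from -1 (shut) to 1 (fully open), so that 0 is half open, then the shift along the tool's x, y, z in units of 500 mm (1.0 is 500 mm), then the turn about the tool's z in units of pi rad (1.0 is pi rad). A call has 1 to 5 rows; each row is the pose to reach, as a shift and turn from the pose commanded when the call began, along the tool's axes at that moment, turning the shorter way round; what a row does not reach only later rows make up. A row lasts 1/12 s, in which the tool goes at most 41.7 mm and 7.16 degrees, less where a joint would pass 70% of its speed; a pose out of reach is approached as far as the arm can. A call with a number of a shift or a turn outside -1 to 1 is refused whole. A call with a gripper value outside its range is refused whole. The fingers move at their own pace and stop on an object; "grip_force" is the grip in N (left out, the last holds). Time passes only in rows, so rows that repeat a pose let the fingers close. It gives the time, the measured TCP pose, the force, the opening and the grip force at its end, in the units of the state.
- observe(): the state, without advancing time (a new reading comes with each control period).
- get_image(name): name is "scene" or "top"; returns (picture, depth): 400x640x3 uint8, blue, green, red; 400x640 float32, mm along the optical axis (not along the pixel's ray), 0 where there is no reading.
- get_calibration(name): a dict with "fx", "fy", "cx", "cy" (pixels), "extrinsics" (4x4, takes a point from camera to world coordinates). Camera axes: x right, y down, z forward; pixel columns grow to the right and rows downward; lengths in mm; the calibration is good to about 2 mm. A picture is of the moment at which its call begins. get_calibration takes no time and is no camera call.
- finish_job(): hands the job in; it is judged then, once.
Trained networks look in the newest picture that a camera, given by its name, has taken for a name from the list of things; names that differ only in an ending like _2 or _b are one class to them, and where a whole thing is asked for, a point or a joint stands for the part that bears it (a point fixed in the world has none). Each returns a list of dicts, best first, with "conf" (0 to 1); they miss things now and then, are a little off and sometimes report something else, mostly with a low value. They report only what shows in the picture. A call takes as long as a camera call.
- recognise(camera, target): "xy" ([column, row] in pixels, amid what is visible of it).
- outline_of(camera, target): "mask" (400x640 bool, what is visible of it) and "xy" ([column, row] in pixels, amid what is visible of it).
The state is a dict: "t": time; "joint_positions": joint angles; "joint_velocities": joint speeds; "joint_torque": joint torques, N m; "tool_pos": TCP position; "ee_rot": TCP orientation; "contact_force": force on the tool from outside, world axes, zero at the start; "wrist_torque": the same for the moment, N m; "width": finger opening in mm; "grasp_force": force on a finger pad.
Only numpy, scipy, OpenCV 4.12 (cv2) and the standard library are available. Lean on these libraries where they do the work, as an engineer would, in place of code of your own. Each camera call takes 0.05 s, during which the arm holds its last target. There are 200 camera calls.

## Working session

There is one attempt and no reset: what is moved stays moved. The work goes in short steps, Python scripts to look and compute and a tool call to move; the robot and the scene stay as the last step left them, time stands still between calls to the robot, and variables do not carry over. Pictures are saved under pics/ and viewed, at most 10 in all, crops included, and the job is handed in when it is done.

Besides the shell and the picture viewer there is one more tool, called after "Call:" as name(argument=value, ...), one argument or row to a line, values as JSON. move_arm: Moves the arm, as the interface text tells. Its arguments: {"type":"object","properties":{"commands":{"type":"array"},"grip_force":{"type":"number"}},"required":["commands"]}

```bash
mkdir -p pics
cat > h.py <<'E'
from plant import *
import numpy as np, cv2
from scipy.spatial.transform import Rotation as R
def cloud(cam,d):
    c=get_calibration(cam);v,u=np.mgrid[0:400,0:640]
    p=np.stack([(u-c['cx'])/c['fx']*d,(v-c['cy'])/c['fy']*d,d,np.ones_like(d)],-1)
    return (p@np.array(c['extrinsics']).T)[...,:3]
def proj(cam,p):
    c=get_calibration(cam);q=np.linalg.inv(np.array(c['extrinsics']))@np.append(p,1)
    return q[0]/q[2]*c['fx']+c['cx'],q[1]/q[2]*c['fy']+c['cy']
E
python3 - <<'E'
from h import *
s=observe();print(s['t'],s['tool_pos'],s['ee_rot'],s['width'],s['contact_force'])
print(R.from_quat(s['ee_rot']).as_matrix().round(3))
for cam in('top','scene'):
    im,d=get_image(cam);cv2.imwrite(f'pics/{cam}0.png',im);np.save(f'{cam}0.npy',d)
    P=cloud(cam,d)
    print(cam,np.array(get_calibration(cam)['extrinsics']).round(2).tolist())
    for n in ['canister','canister_mouth','canister_slot','canister_rib','lid','lid_grip','plate4','canister_floor']:
        for r in recognise(cam,n)[:3]:
            u,v=map(int,np.round(r['xy']));print(n,round(r['conf'],2),u,v,P[min(v,399),min(u,639)].round(0))
E
```

```text
0.0 [152.30814441 657.01987686 241.33466979] [ 1.13613898e-01  9.93524571e-01 -8.98869038e-04 -2.49583192e-05] 85.53408759497779 [-1.04215258 -0.81284965  0.11195462]
[[-0.974  0.226 -0.   ]
 [ 0.226  0.974 -0.002]
 [-0.    -0.002 -1.   ]]
top [[-0.01, -0.98, 0.21, 395.87], [-1.0, 0.01, -0.0, 17.48], [0.0, -0.21, -0.98, 1099.48], [0.0, 0.0, 0.0, 1.0]]
canister 0.84 320 222 [536.  24. 117.]
canister_mouth 0.8 324 223 [533.  14. 119.]
canister_slot 0.93 325 222 [535.  11. 121.]
canister_rib 0.94 325 223 [533.  11. 117.]
lid_grip 0.9 200 241 [495. 347.  57.]
lid_grip 0.24 321 221 [538.  21. 121.]
plate4 0.72 424 238 [ 500. -258.   49.]
plate4 0.64 199 240 [498. 349.  59.]
canister_floor 0.7 325 224 [530.  11. 120.]
scene [[-0.25, 0.69, -0.68, 1344.8], [0.97, 0.19, -0.16, 194.32], [0.02, -0.7, -0.72, 887.71], [0.0, 0.0, 0.0, 1.0]]
canister 0.85 321 188 [593.  25. 142.]
canister 0.52 224 234 [ 690. -194.   19.]
canister_mouth 0.7 323 190 [594.  30. 138.]
canister_slot 0.95 323 191 [591.  29. 132.]
canister_slot 0.24 439 293 [742. 327.  41.]
canister_rib 0.94 322 190 [591.  27. 134.]
lid 0.67 454 221 [506. 352.  28.]
lid_grip 0.9 457 222 [519. 357.  40.]
plate4 0.57 226 172 [ 505. -260.   47.]
canister_floor 0.75 319 189 [594.  20. 139.]
```

View pics/top0.png

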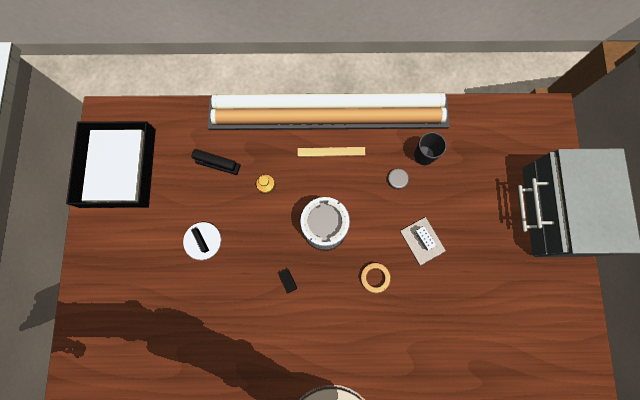

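Run:
```python
from h import *
im=cv2.imread('pics/top0.png');d=np.load('top0.npy');s=cv2.imread('pics/scene0.png')
f=lambda a,x,y,w,h:cv2.resize(a[y:y+h,x:x+w],(400,300),interpolation=cv2.INTER_CUBIC)
cv2.imwrite('pics/crop0.png',np.vstack([np.hstack([f(im,276,190,88,66),f(im,160,210,88,66)]),np.hstack([f(s,276,150,100,75),f(im,380,205,88,66)])]))
```

```text
(no output)
```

View pics/crop0.png

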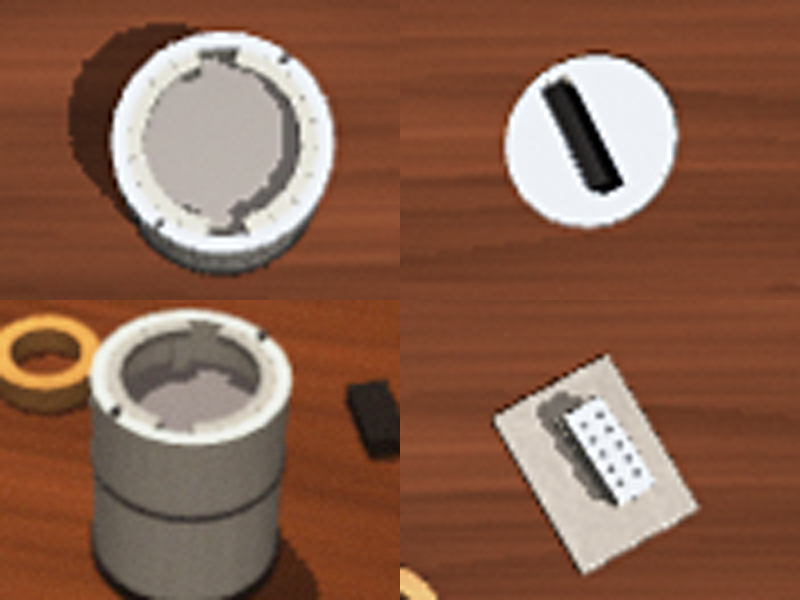

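```bash
cat >> h.py <<'E'
def ray(cam,uv,z):
    c=get_calibration(cam);E=np.array(c['extrinsics']);uv=np.atleast_2d(uv).astype(float)
    r=np.stack([(uv[:,0]-c['cx'])/c['fx'],(uv[:,1]-c['cy'])/c['fy'],np.ones(len(uv))],1)@E[:3,:3].T
    return (E[:3,3]+r*((z-E[2,3])/r[:,2])[:,None])[:,:2]
def rect(cam,im,z,c,half=75,s=4):  # metric view: cols = -y, rows = -x
    n=2*half*s;r,k=np.mgrid[0:n,0:n]
    C=get_calibration(cam);Ei=np.linalg.inv(np.array(C['extrinsics']))
    w=np.stack([c[0]+half-r/s,c[1]+half-k/s,np.full(r.shape,z),np.ones(r.shape)],-1)@Ei.T
    return cv2.remap(im,(w[...,0]/w[...,2]*C['fx']+C['cx']).astype('f4'),(w[...,1]/w[...,2]*C['fy']+C['cy']).astype('f4'),cv2.INTER_CUBIC)
E
python3 - <<'E'
from h import *
for cam in('top','scene'):
    im=cv2.imread(f'pics/{cam}0.png');d=np.load(f'{cam}0.npy');P=cloud(cam,d);g=im.max(-1)
    near=lambda x,y,r:np.hypot(P[...,0]-x,P[...,1]-y)<r
    def pts(m):
        v,u=np.nonzero(m);return np.stack([u,v],1)
    print(cam)
    m=near(545,15,90)&(P[...,2]>140)&(P[...,2]<165)
    q=ray(cam,cv2.convexHull(pts(m).astype('i4'))[:,0],150);c,r=cv2.minEnclosingCircle(q.astype('f4'));print('rim',c,r,np.median(P[m][:,2]))
    e=cv2.fitEllipse(q.astype('f4'));print(' ell',e)
    m=near(500,350,70)&(P[...,2]>15)&(g>150)
    q=ray(cam,cv2.convexHull(pts(m).astype('i4'))[:,0],24);print('disc',cv2.minEnclosingCircle(q.astype('f4')),cv2.fitEllipse(q.astype('f4')))
    m=near(500,350,60)&(P[...,2]>49)&(g<90)
    q=ray(cam,pts(m),56);print('bar',cv2.minAreaRect(q.astype('f4')),np.median(P[m][:,2]),m.sum())
    m=near(500,-258,60)&(P[...,2]>40)
    q=ray(cam,pts(m),46);print('plate',cv2.minAreaRect(q.astype('f4')),np.median(P[m][:,2]),m.sum())
    m=near(500,-258,80)&(P[...,2]>-5)&(P[...,2]<15)&(g>100)
    for n,c,z in(('can',(555,12),150),):
        x=rect(cam,im,z,c);cv2.imwrite(f'pics/r_{cam}.png',x)
a=[cv2.imread(f'pics/r_{c}.png') for c in('top','scene')]
cv2.imwrite('pics/rect.png',cv2.resize(np.hstack(a),(800,400)))
E
```

```text
top
rim (534.8045043945312, 13.162827491760254) 60.77085494995117 152.35359452158787
 ell ((534.7476806640625, 12.997075080871582), (120.06695556640625, 121.19788360595703), 70.359375)
disc ((500.0253601074219, 353.5572204589844), 51.897403717041016) ((500.0389404296875, 353.38751220703125), (103.05612182617188, 103.45439910888672), 157.98313903808594)
bar ((499.6221923828125, 351.279052734375), (68.19020080566406, 14.035782814025879), 29.079355239868164) 58.05744929154821 132
plate ((501.6488952636719, -262.20086669921875), (59.68562316894531, 28.054622650146484), 29.591842651367188) 48.34298696421445 226
scene
rim (540.0903930664062, 17.839153289794922) 66.24755859375 149.17695516448657
 ell ((539.2595825195312, 15.905050277709961), (121.59375762939453, 131.7247772216797), 97.00018310546875)
disc ((501.5526428222656, 355.30499267578125), 51.839717864990234) ((501.26422119140625, 355.5118713378906), (101.78092956542969, 102.83487701416016), 177.87774658203125)
bar ((505.71881103515625, 353.70562744140625), (74.20626831054688, 18.321746826171875), 27.579755783081055) 55.33127346658239 146
plate ((505.378173828125, -258.83355712890625), (66.3258056640625, 25.961959838867188), 29.91797637939453) 45.395273301413965 152
```

View pics/rect.png

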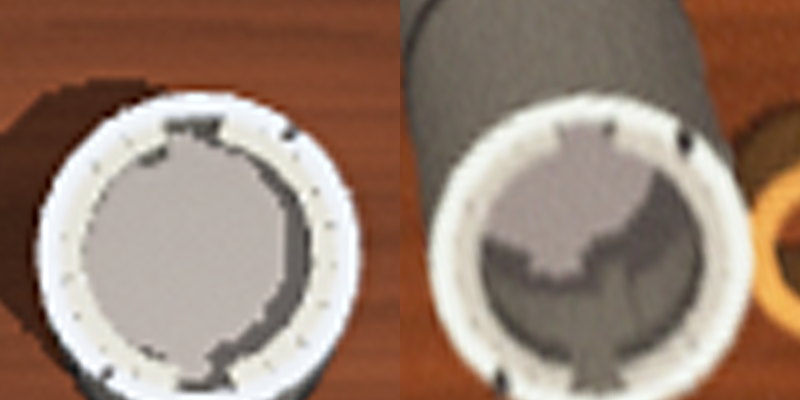

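Call:
move_arm(
  commands=[
    [[0,-0.27,-0.275,0,0],[0,-0.27,-0.275,0,0],[0,-0.27,-0.275,0,0],[0,-0.27,-0.275,0,0],[0,-0.27,-0.275,0,0]],
  ],
)

```text
t: 1.32
tool_pos: [255.7, 489.1, 242.4]
ee_rot: [0.116, 0.993, -0.001, 0.001]
contact_force: [-0.3, -0.4, -0.8]
width: 43.3
grasp_force: 0.0
```

Call:
move_arm(
  commands=[
    [[0,-0.27,-0.275,0,0],[0,-0.27,-0.275,0,0],[0,-0.27,-0.275,0,0],[0,-0.27,-0.275,0,0],[0,-0.27,-0.275,0,0]],
  ],
)

```text
t: 1.73
tool_pos: [355.4, 324.5, 242.6]
ee_rot: [0.116, 0.993, -0.0, 0.0]
contact_force: [-0.0, 0.0, -0.1]
width: 42.5
grasp_force: 0.0
```

Call:
move_arm(
  commands=[
    [[0,-0.254,-0.275,0,0],[0,-0.254,-0.275,0,0],[0,-0.254,-0.275,0,0],[0,-0.254,-0.275,0,0],[0,-0.254,-0.275,0,0]],
  ],
)

```text
t: 2.15
tool_pos: [448.1, 161.0, 242.8]
ee_rot: [0.116, 0.993, -0.0, 0.001]
contact_force: [0.5, -0.0, -0.6]
width: 42.9
grasp_force: 0.0
```

Call:
move_arm(
  commands=[
    [[0,-0.254,-0.275,0,0],[0,-0.254,-0.275,0,0],[0,-0.254,-0.275,0,0],[0,-0.254,-0.275,0,0],[0,-0.254,-0.275,0,0]],
  ],
)

```text
t: 2.57
tool_pos: [540.5, -2.0, 242.9]
ee_rot: [0.116, 0.993, -0.001, 0.001]
contact_force: [0.0, 0.3, 0.9]
width: 42.9
grasp_force: 0.0
```

Call:
move_arm(
  commands=[
    [[0,0,-0.4,0,0],[0,0,-0.4,0,0],[0,0,-0.4,0,0],[0,0,-0.4,0,0],[0,0,-0.4,0,0]],
  ],
)

```text
t: 2.98
tool_pos: [492.3, -194.7, 242.7]
ee_rot: [0.115, 0.993, -0.0, 0.0]
contact_force: [0.9, -0.2, 0.7]
width: 42.7
grasp_force: 0.0
```

```bash
cat >> h.py <<'E'
def plan(x,y,z,yaw,cmd=None):
    "shift/turn units to bring TCP there with tool y along yaw deg (mod 180)"
    s=observe();p=np.array(s['tool_pos']);M=R.from_quat(s['ee_rot']).as_matrix()
    now=np.degrees(np.arctan2(M[1,1],M[0,1]));dy=(yaw-now+90)%180-90
    d=np.array([x,y,z])-p
    print('t',round(s['t'],2),'tcp',p.round(1),'yawy',round(now,1),'w',round(s['width'],1),'F',np.round(s['contact_force'],1),'tq',np.round(s['wrist_torque'],2),'grip',round(s['grasp_force'],1),'q',np.round(s['joint_positions'],2))
    print('shift',(M.T@d/500).round(4),'turn',round(-dy/180,4),'(deg world',round(dy,1),') rows',np.linalg.norm(d)/41.7,abs(dy)/7.16)
E
python3 -c "
from h import *
plan(502,-261,240,119.6)"
```

```text
t 2.98 tcp [ 492.3 -194.7  242.7] yawy 76.8 w 42.7 F [ 0.9 -0.2  0.7] tq [-0.03 -0.02  0.09] grip 0.0 q [-0.19  0.25  0.53  1.93 -0.15  1.    1.76]
shift [-0.0492 -0.1247  0.0055] turn -0.2376 (deg world 42.8 ) rows 1.608809529942733 5.97379502887302
```

Call:
move_arm(
  commands=[
    [[0,-0.0492,-0.1247,0,-0.12],[0,-0.0492,-0.1247,0,-0.2376],[0,-0.0492,-0.1247,0,-0.2376],[0,-0.0492,-0.1247,0,-0.2376],[0,-0.0492,-0.1247,0.1,-0.2376]],
  ],
)

```text
t: 3.4
tool_pos: [508.1, -261.1, 207.0]
ee_rot: [-0.192, 0.981, -0.004, 0.006]
contact_force: [1.8, -1.4, 0.6]
width: 42.4
grasp_force: 0.0
```

Run:
```python
from h import *
plan(502,-261,120,119.6)
for cam in('top','scene'):
    im,d=get_image(cam);P=cloud(cam,d)
    cv2.imwrite(f'pics/{cam}1.png',im)
    u,v=map(int,proj(cam,np.array([502,-261,60])));c=im[v-66:v+34,u-66:u+67]
    cv2.imwrite(f'pics/c_{cam}.png',cv2.resize(c,(400,300),interpolation=cv2.INTER_CUBIC))
cv2.imwrite('pics/c1.png',np.hstack([cv2.imread('pics/c_top.png'),cv2.imread('pics/c_scene.png')]))
```

```text
t 3.4 tcp [ 508.1 -261.1  207. ] yawy 112.1 w 42.4 F [ 1.8 -1.4  0.6] tq [-0.03 -0.11  0.07] grip 0.0 q [ 0.03  0.35  0.42  1.88 -0.18  0.93  2.49]
shift [0.0131 0.0064 0.1738] turn -0.0417 (deg world 7.5 ) rows 2.090980356931571 1.0489831557285865
```

View pics/c1.png

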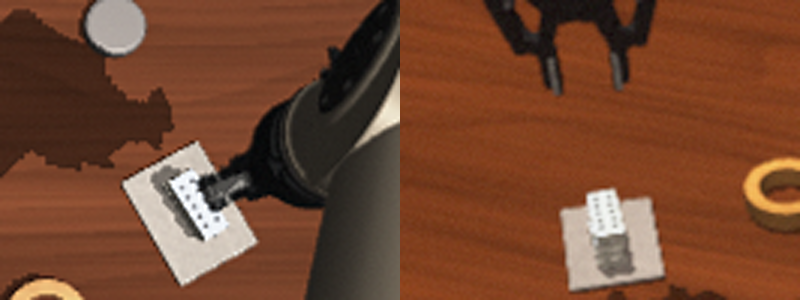

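Call:
move_arm(
  commands=[
    [[0,0.013,0.006,0.2,-0.041],[0,0.013,0.006,0.2,-0.041],[0,0.013,0.006,0.2,-0.041],[0,0.013,0.006,0.2,-0.041]],
  ],
)

```text
t: 3.83
tool_pos: [493.7, -256.0, 97.8]
ee_rot: [-0.251, 0.968, 0.002, -0.003]
contact_force: [-0.5, -1.1, 1.0]
width: 42.8
grasp_force: 0.0
```

Run:
```python
from h import *
for cam in('top','scene'):
    im,d=get_image(cam);P=cloud(cam,d)
    m=(abs(P[...,0]-502)<60)&(abs(P[...,1]+261)<60)&(P[...,2]>35)&(P[...,2]<55)&(im.min(-1)>120)
    v,u=np.nonzero(m);q=ray(cam,np.stack([u,v],1),46);print(cam,cv2.minAreaRect(q.astype('f4')))
    u,v=map(int,proj(cam,np.array([502,-261,60])));c=im[v-50:v+25,u-50:u+50]
    cv2.imwrite(f'pics/c_{cam}.png',cv2.resize(c,(400,300),interpolation=cv2.INTER_CUBIC))
cv2.imwrite('pics/c2.png',np.hstack([cv2.imread('pics/c_top.png'),cv2.imread('pics/c_scene.png')]))
plan(502,-261,50,119.6)
```

```text
top ((501.5316162109375, -262.6805419921875), (60.752891540527344, 24.96719741821289), 28.387256622314453)
scene ((506.732421875, -258.6502380371094), (68.856201171875, 26.9950008392334), 29.91797637939453)
t 3.93 tcp [ 496.9 -257.6  101.8] yawy 119.1 w 42.5 F [ 0.  -1.1  0.4] tq [-0.03 -0.08 -0.01] grip 0.0 q [ 0.1   0.48  0.34  1.97 -0.24  0.72  2.66]
shift [-0.0056 -0.0108  0.1036] turn -0.0028 (deg world 0.5 ) rows 1.2502312129220325 0.07103893320379778
```

View pics/c2.png

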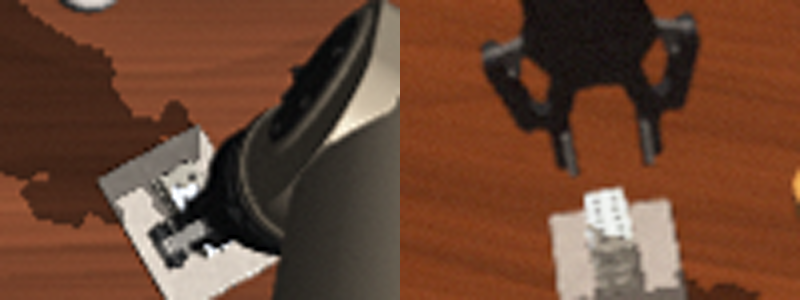

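Call:
move_arm(
  commands=[
    [[0,-0.0056,-0.0108,0.05,0],[0,-0.0056,-0.0108,0.066,0],[0,-0.0056,-0.0108,0.066,0],[0,-0.0056,-0.0108,0.066,0]],
  ],
)

```text
t: 4.27
tool_pos: [501.8, -260.8, 68.9]
ee_rot: [-0.252, 0.968, -0.0, 0.0]
contact_force: [-0.5, 0.4, -0.1]
width: 42.3
grasp_force: 0.0
```

```bash
python3 -c "
from h import *
plan(502,-261,48.5,119.6)"
```

```text
t 4.27 tcp [ 501.8 -260.8   68.9] yawy 119.2 w 42.3 F [-0.5  0.4 -0.1] tq [-0.02 -0.02 -0.03] grip 0.0 q [ 0.12  0.54  0.32  1.97 -0.26  0.67  2.69]
shift [-0.0001 -0.0005  0.0407] turn -0.0023 (deg world 0.4 ) rows 0.488088134452517 0.057419744157815956
```

Call:
move_arm(
  commands=[
    [[0,0,0,0.03,0],[0,0,0,0.041,0],[0,0,0,0.041,0],[0,0,0,0.041,0]],
  ],
  grip_force=25,
)

```text
t: 4.6
tool_pos: [501.4, -260.7, 47.8]
ee_rot: [-0.252, 0.968, -0.0, 0.0]
contact_force: [0.2, 0.1, -0.3]
width: 42.3
grasp_force: 0.0
```

Call:
move_arm(
  commands=[
    [[-0.3,0,0,0,0],[-0.5,0,0,0,0],[-0.7,0,0,0,0],[-0.7,0,0,0,0],[-0.7,0,0,0,0]],
  ],
  grip_force=25,
)

```text
t: 5.02
tool_pos: [501.8, -260.9, 48.1]
ee_rot: [-0.252, 0.968, -0.0, 0.001]
contact_force: [-2.2, 0.8, 6.3]
width: 25.3
grasp_force: 26.9
```

Call:
move_arm(
  commands=[
    [[-0.7,0,0,0,0],[-0.7,0,0,-0.02,0],[-0.7,0,0,-0.04,0],[-0.7,0,0,-0.06,0],[-0.7,0,0,-0.06,0]],
  ],
)

```text
t: 5.43
tool_pos: [502.7, -261.4, 79.7]
ee_rot: [-0.252, 0.968, -0.001, 0.002]
contact_force: [0.6, 0.5, 0.0]
width: 25.0
grasp_force: 26.2
```

Run:
```python
from h import *
for cam in('top','scene'):
    im,d=get_image(cam)
    u,v=map(int,proj(cam,np.array([502,-261,60])));c=im[v-50:v+25,u-50:u+50]
    cv2.imwrite(f'pics/c_{cam}.png',cv2.resize(c,(400,300),interpolation=cv2.INTER_CUBIC))
cv2.imwrite('pics/c3.png',np.hstack([cv2.imread('pics/c_top.png'),cv2.imread('pics/c_scene.png')]))
plan(502,-261,250,119.6)
```

```text
t 5.53 tcp [ 501.8 -260.8   78. ] yawy 119.2 w 25.1 F [ 0.6 -0.5 -0.4] tq [-0.04  0.    0.  ] grip 26.2 q [ 0.12  0.53  0.33  1.97 -0.26  0.68  2.68]
shift [-0.0004 -0.001  -0.344 ] turn -0.002 (deg world 0.4 ) rows 4.125313488912613 0.05122458693310583
```

View pics/c3.png

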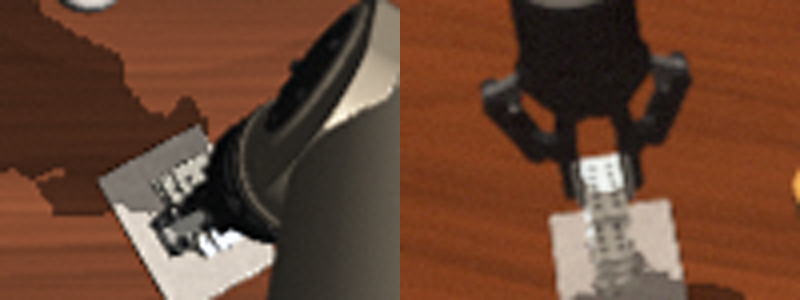

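Call:
move_arm(
  commands=[
    [[-0.7,0,0,-0.08,0],[-0.7,0,0,-0.16,0],[-0.7,0,0,-0.25,0],[-0.7,0,0,-0.25,0],[-0.7,0,0,-0.25,0]],
  ],
)

```text
t: 5.95
tool_pos: [502.9, -261.3, 204.7]
ee_rot: [-0.252, 0.968, -0.001, 0.002]
contact_force: [-0.9, 0.1, -1.6]
width: 24.9
grasp_force: 26.2
```

```bash
python3 -c "
from h import *
plan(534.8,14.2,200,92.6)"
```

```text
t 5.95 tcp [ 502.9 -261.3  204.7] yawy 119.2 w 24.9 F [-0.9  0.1 -1.6] tq [-0.03  0.    0.05] grip 26.2 q [ 0.05  0.35  0.4   1.88 -0.17  0.93  2.61]
shift [-0.3248  0.4498  0.0088] turn 0.1479 (deg world -26.6 ) rows 6.652756592942473 3.7190326756211953
```

Call:
move_arm(
  commands=[
    [[-0.7,-0.065,0.09,0,0],[-0.7,-0.12,0.165,0,0],[-0.7,-0.17,0.235,0,0],[-0.7,-0.22,0.305,0,0],[-0.7,-0.27,0.374,0,0]],
  ],
)

```text
t: 6.37
tool_pos: [523.8, -51.6, 200.1]
ee_rot: [-0.252, 0.968, 0.0, -0.002]
contact_force: [1.1, 0.2, -0.6]
width: 25.2
grasp_force: 26.2
```

Call:
move_arm(
  commands=[
    [[-0.7,-0.05,0.07,0,0.04],[-0.7,-0.08,0.11,0,0.08],[-0.7,-0.08,0.11,0,0.115],[-0.7,-0.08,0.11,0,0.148],[-0.7,-0.08,0.11,0,0.148]],
  ],
)

```text
t: 6.78
tool_pos: [532.0, 14.7, 200.0]
ee_rot: [-0.022, 1.0, -0.0, -0.002]
contact_force: [0.3, -0.4, -0.2]
width: 25.1
grasp_force: 26.2
```

```bash
python3 -c "
from h import *
plan(534.8,14.2,150,92.6)"
```

```text
t 6.78 tcp [532.   14.7 200. ] yawy 92.5 w 25.1 F [ 0.3 -0.4 -0.2] tq [ 0.01  0.04 -0.  ] grip 26.2 q [-0.46  0.3   0.39  1.96 -0.14  0.91  1.61]
shift [-0.006  -0.0012  0.0999] turn -0.0006 (deg world 0.1 ) rows 1.200423641742627 0.015402424467654436
```

Call:
move_arm(
  commands=[
    [[-0.7,-0.006,-0.001,0.04,0],[-0.7,-0.006,-0.001,0.09,0],[-0.7,-0.006,-0.001,0.13,0],[-0.7,-0.006,-0.001,0.141,0],[-0.7,-0.006,-0.001,0.141,0]],
  ],
)

```text
t: 7.2
tool_pos: [534.5, 12.8, 129.5]
ee_rot: [-0.023, 1.0, -0.0, -0.003]
contact_force: [0.2, 0.4, 0.3]
width: 25.3
grasp_force: 26.5
```

Call:
move_arm(
  commands=[
    [[-0.7,0,0,0.001,0],[-0.7,0,0,0.002,0],[-0.7,0,0,0.002,0]],
  ],
)

```text
t: 7.45
tool_pos: [536.6, 13.3, 131.0]
ee_rot: [-0.023, 1.0, 0.0, 0.0]
contact_force: [-0.7, 0.8, -0.7]
width: 25.0
grasp_force: 26.5
```

Call:
move_arm(
  commands=[
    [[-0.7,0,0,0.001,0],[-0.7,0,0,0.002,0],[-0.7,0,0,0.002,0]],
  ],
)

```text
t: 7.7
tool_pos: [536.4, 13.5, 129.8]
ee_rot: [-0.023, 1.0, 0.0, 0.0]
contact_force: [-0.0, 0.1, -0.8]
width: 25.0
grasp_force: 26.5
```

Call:
move_arm(
  commands=[
    [[-0.7,0,0,0.001,0],[-0.7,0,0,0.003,0],[-0.7,0,0,0.003,0],[-0.7,0,0,0.003,0]],
  ],
)

```text
t: 8.03
tool_pos: [536.3, 13.5, 128.1]
ee_rot: [-0.023, 1.0, -0.0, -0.0]
contact_force: [0.3, 0.5, -1.3]
width: 25.2
grasp_force: 26.5
```

Call:
move_arm(
  commands=[
    [[-0.7,0,0,0.001,0],[-0.7,0,0,0.002,0],[-0.7,0,0,0.002,0],[-0.7,0,0,0.002,0]],
  ],
)

```text
t: 8.37
tool_pos: [536.4, 13.4, 127.8]
ee_rot: [-0.023, 1.0, 0.0, 0.0]
contact_force: [-2.6, 0.3, 8.4]
width: 25.4
grasp_force: 27.4
```

Call:
move_arm(
  commands=[
    [[-0.25,0,0,0,0],[-0.2,0,0,0,0],[-0.2,0,0,0,0],[-0.2,0,0,0,0],[-0.2,0,0,0,0]],
  ],
)

```text
t: 8.78
tool_pos: [536.3, 13.5, 127.0]
ee_rot: [-0.023, 1.0, -0.0, -0.0]
contact_force: [-1.1, 0.5, 0.3]
width: 34.2
grasp_force: 0.0
```

Call:
move_arm(
  commands=[
    [[-0.2,0,0,-0.02,0],[-0.2,0,0,-0.04,0],[-0.2,0,0,-0.1,0],[-0.2,0,0,-0.16,0],[-0.2,0,0,-0.23,0]],
  ],
)

```text
t: 9.2
tool_pos: [535.7, 13.2, 243.6]
ee_rot: [-0.022, 1.0, -0.0, -0.001]
contact_force: [0.6, 0.7, -0.3]
width: 33.9
grasp_force: 0.0
```

```bash
python3 -c "
from h import *
plan(500.6,354.4,240,119)"
```

```text
t 9.2 tcp [535.7  13.2 243.6] yawy 92.6 w 33.9 F [ 0.6  0.7 -0.3] tq [ 0.   -0.01 -0.02] grip 0.0 q [-0.48  0.26  0.4   1.91 -0.12  1.    1.59]
shift [0.0395 0.6849 0.007 ] turn -0.1468 (deg world 26.4 ) rows 8.225961148329217 3.691381169267362
```

Call:
move_arm(
  commands=[
    [[-0.1,0.02,0.42,0,0],[-0.1,0.02,0.42,0,0],[-0.1,0.02,0.42,0,0],[-0.1,0.02,0.42,0,0],[-0.1,0.02,0.42,0,0]],
  ],
)

```text
t: 9.62
tool_pos: [516.9, 222.7, 243.8]
ee_rot: [-0.022, 1.0, 0.001, 0.001]
contact_force: [0.6, -0.0, -0.4]
width: 38.6
grasp_force: 0.0
```

Run:
```python
from h import *
for cam in('top','scene'):
    im,d=get_image(cam)
    u,v=map(int,proj(cam,np.array([535,14,130])));c=im[v-38:v+37,u-50:u+50]
    cv2.imwrite(f'pics/c_{cam}.png',cv2.resize(c,(400,300),interpolation=cv2.INTER_CUBIC))
    P=cloud(cam,d);m=(np.hypot(P[...,0]-535,P[...,1]-14)<40)&(P[...,2]<140)&(im.min(-1)>200)
    v,u=np.nonzero(m);print(cam,m.sum(),cv2.minAreaRect(ray(cam,np.stack([u,v],1),126).astype('f4')) if m.sum()>5 else '')
cv2.imwrite('pics/c4.png',np.hstack([cv2.imread('pics/c_top.png'),cv2.imread('pics/c_scene.png')]))
plan(500.6,354.4,240,119)
```

```text
top 197 ((535.9256591796875, 11.311155319213867), (25.28275489807129, 58.83649826049805), 89.7200698852539)
scene 125 ((534.0662841796875, 14.481916427612305), (54.77695083618164, 24.46978187561035), 1.5911941528320312)
t 9.72 tcp [515.3 229.9 243.2] yawy 93.2 w 38.8 F [-0.8 -0.3 -0.7] tq [-0.03 -0.02 -0.01] grip 0.0 q [-0.77  0.3   0.29  1.84 -0.1   1.01  1.2 ]
shift [0.0152 0.2502 0.0074] turn -0.1431 (deg world 25.8 ) rows 3.0070690720746978 3.5963877312895938
```

View pics/c4.png

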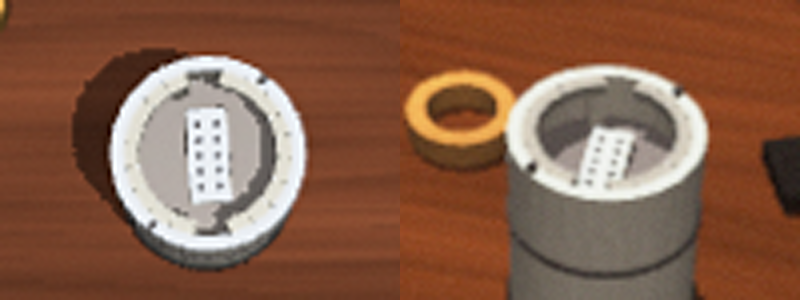

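Call:
move_arm(
  commands=[
    [[-0.1,0.015,0.08,0,-0.04],[-0.1,0.015,0.16,0,-0.08],[-0.1,0.015,0.25,0,-0.11],[-0.1,0.015,0.25,0,-0.143],[-0.1,0.015,0.25,0,-0.143]],
  ],
)

```text
t: 10.13
tool_pos: [502.8, 349.1, 242.9]
ee_rot: [-0.249, 0.968, 0.001, 0.0]
contact_force: [0.6, -0.6, -0.3]
width: 38.2
grasp_force: 0.0
```

Call:
move_arm(
  commands=[
    [[-0.1,0,0,0.08,0],[-0.1,0,0,0.15,0],[-0.1,0,0,0.22,0],[-0.1,0,0,0.29,0],[-0.1,0,0,0.29,0]],
  ],
)

```text
t: 10.55
tool_pos: [500.9, 340.9, 91.5]
ee_rot: [-0.243, 0.97, -0.003, -0.005]
contact_force: [-1.2, -0.9, -0.7]
width: 38.4
grasp_force: 0.0
```

```bash
python3 -c "
from h import *
plan(500.6,354.8,40,119)"
```

```text
t 10.55 tcp [500.9 340.9  91.5] yawy 118.1 w 38.4 F [-1.2 -0.9 -0.7] tq [-0.02  0.07 -0.03] grip 0.0 q [-0.81  0.55  0.15  1.85 -0.11  0.77  1.45]
shift [-0.0137  0.0251  0.1029] turn -0.0051 (deg world 0.9 ) rows 1.2799908163156948 0.12718256884175388
```

Call:
move_arm(
  commands=[
    [[-0.1,-0.0137,0.0251,0.025,-0.005],[-0.1,-0.0137,0.0251,0.025,-0.005],[-0.1,-0.0137,0.0251,0.025,-0.005]],
  ],
)

```text
t: 10.8
tool_pos: [504.7, 359.9, 86.4]
ee_rot: [-0.252, 0.968, 0.0, 0.001]
contact_force: [0.5, 0.2, 1.3]
width: 38.3
grasp_force: 0.0
```

```bash
python3 -c "
from h import *
plan(500.6,354.8,40,119)"
```

```text
t 10.8 tcp [504.7 359.9  86.4] yawy 119.2 w 38.3 F [0.5 0.2 1.3] tq [-0.    0.01 -0.03] grip 0.0 q [-0.82  0.57  0.14  1.82 -0.11  0.76  1.45]
shift [ 0.0122 -0.0049  0.0928] turn 0.0009 (deg world -0.2 ) rows 1.123472318370879 0.021515266529100907
```

Call:
move_arm(
  commands=[
    [[-0.1,0.0122,-0.0049,0.015,0],[-0.1,0.0122,-0.0049,0.015,0],[-0.1,0.0122,-0.0049,0.015,0],[-0.1,0.0122,-0.0049,0.015,0]],
  ],
)

```text
t: 11.13
tool_pos: [500.2, 354.1, 77.9]
ee_rot: [-0.252, 0.968, 0.0, 0.0]
contact_force: [0.5, 0.3, 1.4]
width: 38.2
grasp_force: 0.0
```

```bash
python3 -c "
from h import *
plan(500.6,354.8,40,119)"
```

```text
t 11.13 tcp [500.2 354.1  77.9] yawy 119.2 w 38.2 F [0.5 0.3 1.4] tq [-0.   -0.01  0.01] grip 0.0 q [-0.82  0.57  0.14  1.84 -0.11  0.73  1.46]
shift [-0.0014  0.0007  0.0757] turn 0.001 (deg world -0.2 ) rows 0.9082054252814596 0.024176872379905456
```

Call:
move_arm(
  commands=[
    [[-0.1,-0.001,0.001,0.04,0],[-0.1,-0.001,0.001,0.07,0],[-0.1,-0.001,0.001,0.075,0],[-0.1,-0.001,0.001,0.075,0]],
  ],
  grip_force=60,
)

```text
t: 11.47
tool_pos: [499.6, 354.7, 39.0]
ee_rot: [-0.252, 0.968, -0.0, -0.001]
contact_force: [0.3, -0.2, -0.3]
width: 38.5
grasp_force: 0.0
```

Call:
move_arm(
  commands=[
    [[-0.5,0,0,0,0],[-0.8,0,0,0,0],[-1,0,0,0,0],[-1,0,0,0,0],[-1,0,0,0,0]],
  ],
)

```text
t: 11.88
tool_pos: [500.8, 355.8, 40.9]
ee_rot: [-0.252, 0.968, 0.0, 0.001]
contact_force: [0.3, 0.3, 6.2]
width: 12.9
grasp_force: 60.0
```

Call:
move_arm(
  commands=[
    [[-1,0,0,0,0],[-1,0,0,-0.02,0],[-1,0,0,-0.05,0],[-1,0,0,-0.1,0],[-1,0,0,-0.15,0]],
  ],
)

```text
t: 12.3
tool_pos: [499.1, 354.6, 115.1]
ee_rot: [-0.252, 0.968, -0.001, -0.001]
contact_force: [0.7, 0.1, -1.6]
width: 13.1
grasp_force: 59.1
```

Call:
move_arm(
  commands=[
    [[-1,0,0,-0.08,0],[-1,0,0,-0.16,0],[-1,0,0,-0.2,0],[-1,0,0,-0.2,0],[-1,0,0,-0.2,0]],
  ],
)

```text
t: 12.72
tool_pos: [500.3, 355.5, 216.1]
ee_rot: [-0.252, 0.968, 0.001, 0.001]
contact_force: [-0.2, -0.4, -2.6]
width: 13.0
grasp_force: 59.1
```

```bash
python3 -c "
from h import *
plan(535,14.5,225,92.6)"
```

```text
t 12.72 tcp [500.3 355.5 216.1] yawy 119.2 w 13.0 F [-0.2 -0.4 -2.6] tq [-0.05  0.03 -0.01] grip 59.1 q [-0.85  0.4   0.17  1.75 -0.08  1.    1.43]
shift [ 0.2723 -0.6291 -0.019 ] turn 0.1479 (deg world -26.6 ) rows 8.222666388410774 3.7190977027734324
```

Call:
move_arm(
  commands=[
    [[-1,0.026,-0.06,-0.01,0],[-1,0.055,-0.13,-0.02,0],[-1,0.088,-0.2,-0.02,0],[-1,0.12,-0.27,-0.02,0],[-1,0.148,-0.34,-0.02,0]],
  ],
)

```text
t: 13.13
tool_pos: [516.6, 168.4, 222.6]
ee_rot: [-0.252, 0.968, -0.0, -0.002]
contact_force: [1.2, -0.1, -1.8]
width: 12.6
grasp_force: 59.1
```

Call:
move_arm(
  commands=[
    [[-1,0.03,-0.07,0,0.04],[-1,0.06,-0.14,0,0.08],[-1,0.09,-0.21,0,0.115],[-1,0.11,-0.26,0,0.148],[-1,0.124,-0.289,0,0.148]],
  ],
)

```text
t: 13.55
tool_pos: [533.4, 9.9, 222.8]
ee_rot: [-0.017, 1.0, -0.001, -0.002]
contact_force: [0.7, -0.4, -2.0]
width: 12.7
grasp_force: 59.1
```

Call:
move_arm(
  commands=[
    [[-1,0,0,0,0],[-1,0,0,0,0],[-1,0,0,0,0]],
  ],
)

```text
t: 13.8
tool_pos: [534.0, 15.6, 223.4]
ee_rot: [-0.023, 1.0, 0.0, -0.001]
contact_force: [-0.6, 1.1, -1.6]
width: 12.9
grasp_force: 59.1
```

Run:
```python
from h import *
plan(535,14.5,225,92.6)
s=observe();p=np.array(s['tool_pos'])
for cam in('top','scene'):
    im,d=get_image(cam);cv2.imwrite(f'pics/{cam}5.png',im)
    P=cloud(cam,d);zt=p[2]-40+24
    m=(np.hypot(P[...,0]-535,P[...,1]-14)<58)&(abs(P[...,2]-zt)<9)&(im.min(-1)>120)
    v,u=np.nonzero(m);h=cv2.convexHull(np.stack([u,v],1).astype('i4'))[:,0]
    q=ray(cam,h,zt).astype('f4');print(cam,zt,m.sum(),cv2.minEnclosingCircle(q),cv2.fitEllipse(q))
    uv=tuple(map(int,proj(cam,np.array([535,14,190]))))
    cv2.imwrite(f'pics/c_{cam}.png',cv2.resize(im[uv[1]-50:uv[1]+25,uv[0]-50:uv[0]+50],(400,300),interpolation=cv2.INTER_CUBIC))
cv2.imwrite('pics/c5.png',np.hstack([cv2.imread('pics/c_top.png'),cv2.imread('pics/c_scene.png')]))
```

```text
t 13.8 tcp [534.   15.6 223.4] yawy 92.7 w 12.9 F [-0.6  1.1 -1.6] tq [ 0.04 -0.   -0.03] grip 59.1 q [-0.46  0.28  0.38  1.93 -0.13  0.96  1.6 ]
shift [-0.0019 -0.0022 -0.0033] turn 0.0004 (deg world -0.1 ) rows 0.052398001475547795 0.01043688250790798Traceback (most recent call last):
  File "<stdin>", line 8, in <module>
TypeError: 'NoneType' object is not subscriptable
```

Run:
```python
from h import *
plan(535,14.5,225,92.6)
p=np.array([534,15.3,223.5])
for cam in('top','scene'):
    im,d=get_image(cam);cv2.imwrite(f'pics/{cam}5.png',im);np.save(f'{cam}5.npy',d)
    P=cloud(cam,d)
    m=(np.hypot(P[...,0]-535,P[...,1]-14)<65)
    print(cam,m.sum(),np.histogram(P[m][:,2],bins=range(80,300,10)))
    uv=tuple(map(int,proj(cam,np.array([535,14,190]))))
    cv2.imwrite(f'pics/c_{cam}.png',cv2.resize(im[uv[1]-38:uv[1]+37,uv[0]-50:uv[0]+50],(400,300),interpolation=cv2.INTER_CUBIC))
cv2.imwrite('pics/c5.png',np.hstack([cv2.imread('pics/c_top.png'),cv2.imread('pics/c_scene.png')]))
```

```text
t 13.85 tcp [534.2  16.  223.6] yawy 92.7 w 12.9 F [ 0.2  0.7 -1.9] tq [-0.04 -0.02  0.01] grip 59.1 q [-0.46  0.28  0.38  1.93 -0.13  0.96  1.6 ]
shift [-0.0014 -0.0031 -0.0028] turn 0.0007 (deg world -0.1 ) rows 0.052535739568304915 0.01690035711872331
top 4020 (array([0, 0, 0, 0, 0, 0, 0, 0, 0, 0, 0, 0, 0, 0, 0, 0, 0, 0, 0, 0, 0]), array([ 80,  90, 100, 110, 120, 130, 140, 150, 160, 170, 180, 190, 200,
       210, 220, 230, 240, 250, 260, 270, 280, 290]))
scene 10054 (array([140, 134, 148, 352, 301, 155, 403, 195,   0,   0,  74,   5, 766,
        35,  65, 142,  59,  59, 157, 112, 133]), array([ 80,  90, 100, 110, 120, 130, 140, 150, 160, 170, 180, 190, 200,
       210, 220, 230, 240, 250, 260, 270, 280, 290]))
```

View pics/c5.png

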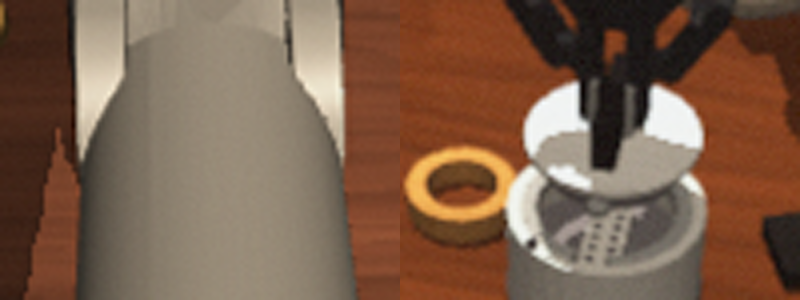

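Run:
```python
from h import *
from scipy.optimize import least_squares
def circ(q,r):
    f=least_squares(lambda c:np.hypot(q[:,0]-c[0],q[:,1]-c[1])-r,q.mean(0),loss='soft_l1',f_scale=.7);return f.x.round(2),np.sqrt(np.mean(f.fun**2)).round(2)
cam='scene'
im=cv2.imread('pics/scene5.png');P=cloud(cam,np.load('scene5.npy'))
m=(np.hypot(P[...,0]-535,P[...,1]-14)<62)&(P[...,2]>198)&(P[...,2]<216)&(im.max(-1)>80)
v,u=np.nonzero(m);h=cv2.convexHull(np.stack([u,v],1).astype('i4'))[:,0]
for z in(205.5,207.5,209.5):
    q=ray(cam,h,z);print('disc',z,np.median(P[m][:,2]),circ(q,52),cv2.fitEllipse(q.astype('f4')))
# rim from rectified bright mask
im=cv2.imread('pics/scene0.png')
x=rect(cam,im,150,(535,14));g=cv2.cvtColor(x,cv2.COLOR_BGR2GRAY)
pts=[]
for a in np.radians(np.arange(0,360,3)):
    rr=np.arange(54,66,.1);c=300-4*rr*np.sin(a);r=300-4*rr*np.cos(a)
    pr=cv2.remap(g,c.astype('f4')[None],r.astype('f4')[None],1)[0].astype(float)
    pr=np.convolve(pr,np.ones(10)/10,'valid');k=np.argmin(pr[10:]-pr[:-10])
    rad=rr[k+9];pts.append([535+rad*np.cos(a),14+rad*np.sin(a)])
pts=np.array(pts);print('rim scene',circ(pts,60))
s=[];
for _ in range(10):
    get_image('scene');s.append(observe()['tool_pos'])
print(np.mean(s,0),np.std(s,0))
```

```text
disc 205.5 206.52185673039412 (array([535.74,  17.2 ]), np.float64(1.15)) ((535.0861206054688, 17.135900497436523), (103.19962310791016, 108.50540161132812), 102.59314727783203)
disc 207.5 206.52185673039412 (array([538. ,  17.7]), np.float64(1.06)) ((537.4598999023438, 17.65534782409668), (102.89707946777344, 108.18729400634766), 102.59302520751953)
disc 209.5 206.52185673039412 (array([540.28,  18.2 ]), np.float64(0.97)) ((539.8336791992188, 18.174800872802734), (102.59453582763672, 107.86920166015625), 102.59309387207031)
rim scene (array([533.53,  15.1 ]), np.float64(1.26))
[534.8760942   14.92737362 224.55722116] [0.07929164 0.43790708 0.13512791]
```

Call:
move_arm(
  commands=[
    [[-1,0.001,0,0.02,0],[-1,0.001,0,0.04,0],[-1,0.001,0,0.06,0],[-1,0.001,0,0.06,0]],
  ],
)

```text
t: 14.78
tool_pos: [532.6, 14.3, 191.8]
ee_rot: [-0.023, 1.0, -0.0, -0.002]
contact_force: [-1.2, -0.3, -1.8]
width: 13.0
grasp_force: 59.1
```

Call:
move_arm(
  commands=[
    [[-1,0,0,0.004,0],[-1,0,0,0.008,0],[-1,0,0,0.012,0],[-1,0,0,0.012,0]],
  ],
)

```text
t: 15.12
tool_pos: [534.4, 14.4, 188.4]
ee_rot: [-0.023, 1.0, -0.0, -0.0]
contact_force: [-0.4, -0.8, -1.8]
width: 13.2
grasp_force: 59.1
```

Call:
move_arm(
  commands=[
    [[-1,0,0,0.003,0],[-1,0,0,0.006,0],[-1,0,0,0.008,0],[-1,0,0,0.008,0]],
  ],
)

```text
t: 15.45
tool_pos: [534.3, 14.4, 184.5]
ee_rot: [-0.023, 1.0, -0.0, -0.0]
contact_force: [-0.1, -0.1, -1.4]
width: 13.0
grasp_force: 59.1
```

Call:
move_arm(
  commands=[
    [[-1,0,0,0.003,0],[-1,0,0,0.006,0],[-1,0,0,0.01,0],[-1,0,0,0.01,0]],
  ],
)

```text
t: 15.78
tool_pos: [534.2, 14.4, 179.2]
ee_rot: [-0.023, 1.0, -0.0, -0.0]
contact_force: [1.3, -0.1, -1.8]
width: 12.9
grasp_force: 59.1
```

Call:
move_arm(
  commands=[
    [[-1,0,0,0.003,0],[-1,0,0,0.006,0],[-1,0,0,0.008,0],[-1,0,0,0.008,0]],
  ],
)

```text
t: 16.12
tool_pos: [534.3, 14.4, 175.4]
ee_rot: [-0.023, 1.0, -0.0, -0.0]
contact_force: [-0.7, -0.3, -2.6]
width: 12.9
grasp_force: 59.1
```

Call:
move_arm(
  commands=[
    [[-1,0,0,0.002,0],[-1,0,0,0.004,0],[-1,0,0,0.004,0],[-1,0,0,0.004,0]],
  ],
)

```text
t: 16.45
tool_pos: [534.4, 14.4, 173.6]
ee_rot: [-0.023, 1.0, -0.0, -0.0]
contact_force: [-0.0, 0.7, -1.7]
width: 12.8
grasp_force: 59.1
```

Call:
move_arm(
  commands=[
    [[-1,0,0,0.001,0],[-1,0,0,0.002,0],[-1,0,0,0.002,0],[-1,0,0,0.002,0]],
  ],
)

```text
t: 16.78
tool_pos: [534.5, 14.4, 172.8]
ee_rot: [-0.023, 1.0, 0.0, 0.0]
contact_force: [-1.2, 0.2, 1.8]
width: 12.7
grasp_force: 59.7
```

Call:
move_arm(
  commands=[
    [[-1,0,0,0.001,0],[-1,0,0,0.001,0],[-1,0,0,0.001,0],[-1,0,0,0.001,0]],
  ],
)

```text
t: 17.12
tool_pos: [534.5, 14.4, 172.8]
ee_rot: [-0.023, 1.0, 0.0, 0.0]
contact_force: [-4.1, -0.4, 7.1]
width: 12.8
grasp_force: 60.5
```

```bash
python3 -c "
from h import *
plan(534.5,14.4,172,52.5)
im,d=get_image('scene');u,v=map(int,proj('scene',np.array([535,14,170])))
cv2.imwrite('pics/c6.png',cv2.resize(im[v-38:v+37,u-50:u+50],(800,600),interpolation=cv2.INTER_CUBIC))"
```

```text
t 17.12 tcp [534.5  14.4 172.8] yawy 92.6 w 12.8 F [-4.1 -0.4  7.1] tq [-0.11  0.68 -0.  ] grip 60.5 q [-0.44  0.34  0.37  1.98 -0.16  0.85  1.63]
shift [-0.     -0.      0.0016] turn 0.2227 (deg world -40.1 ) rows 0.01942098096663965 5.598486080138044
```

View pics/c6.png

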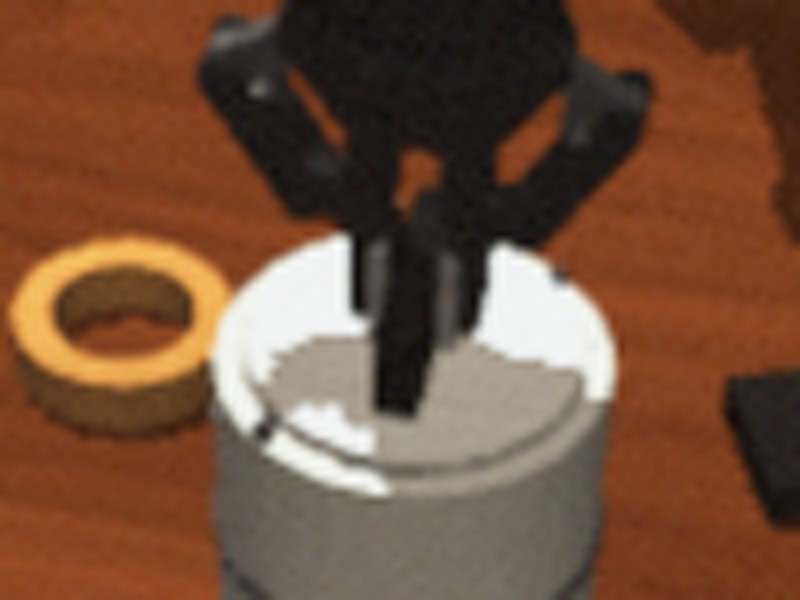

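Call:
move_arm(
  commands=[
    [[-1,0,0,-0.0006,0.015],[-1,0,0,-0.0006,0.03],[-1,0,0,-0.0006,0.045],[-1,0,0,-0.0006,0.06],[-1,0,0,-0.0006,0.07]],
  ],
)

```text
t: 17.58
tool_pos: [535.1, 14.4, 172.9]
ee_rot: [0.088, 0.996, 0.0, 0.001]
contact_force: [0.5, 0.1, 2.4]
width: 12.9
grasp_force: 59.6
```

```bash
python3 -c "
from h import *
plan(534.5,14.4,172.5,52.5)"
```

```text
t 17.58 tcp [535.1  14.4 172.9] yawy 79.9 w 12.9 F [0.5 0.1 2.4] tq [-0.03 -0.06  0.07] grip 59.6 q [-0.48  0.35  0.42  1.98 -0.18  0.85  1.43]
shift [ 0.0011 -0.0003  0.0007] turn 0.152 (deg world -27.4 ) rows 0.016453053455989904 3.8219708838112982
```

Turns freely (low torque); continue to the ribs.

Call:
move_arm(
  commands=[
    [[-1,0,0,0,0.02],[-1,0,0,0,0.04],[-1,0,0,0,0.06],[-1,0,0,0,0.08],[-1,0,0,0,0.09]],
  ],
)

```text
t: 18.0
tool_pos: [535.1, 14.5, 172.8]
ee_rot: [0.228, 0.974, 0.0, 0.001]
contact_force: [-1.0, 0.3, 2.7]
width: 13.0
grasp_force: 59.6
```

Call:
move_arm(
  commands=[
    [[-1,0,0,0,0.02],[-1,0,0,0,0.04],[-1,0,0,0,0.06],[-1,0,0,0,0.062],[-1,0,0,0,0.062]],
  ],
)

```text
t: 18.42
tool_pos: [535.1, 14.4, 172.8]
ee_rot: [0.32, 0.947, 0.0, 0.001]
contact_force: [-0.5, 0.2, 3.3]
width: 12.7
grasp_force: 59.8
```

Call:
move_arm(
  commands=[
    [[-1,0,0,0,0],[-1,0,0,0,0],[-1,0,0,0,0]],
  ],
)

```text
t: 18.67
tool_pos: [535.1, 14.4, 172.8]
ee_rot: [0.32, 0.947, 0.0, 0.001]
contact_force: [1.3, 1.0, 4.7]
width: 12.9
grasp_force: 60.0
```

```bash
python3 -c "
from h import *
plan(534.5,14.4,172.5,52.5)
im,d=get_image('scene');u,v=map(int,proj('scene',np.array([535,14,170])))
cv2.imwrite('pics/c7.png',cv2.resize(im[v-38:v+37,u-50:u+50],(800,600),interpolation=cv2.INTER_CUBIC))"
```

```text
t 18.67 tcp [535.1  14.4 172.8] yawy 52.7 w 12.9 F [1.3 1.  4.7] tq [-0.04 -0.2  -0.02] grip 60.0 q [-0.57  0.36  0.53  1.99 -0.24  0.85  1.01]
shift [ 0.0009 -0.0008  0.0007] turn 0.001 (deg world -0.2 ) rows 0.01583822044944218 0.024077183214369687
```

View pics/c7.png

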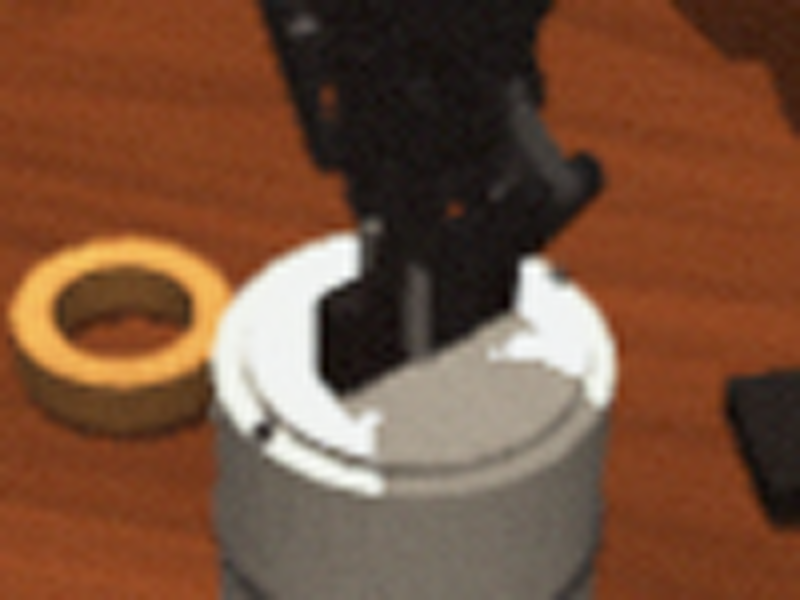

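```bash
python3 -c "
from plant import *
print(finish_job())"
```

```text
the job is handed in; nothing more can be done
None
```

The job is handed in at about 18.7 s of 72 s: the top plate lies flat on the canister floor, and the lid is down on the rim, turned about 40° clockwise with its bar at the ribs, still gripped at 60 N. The other three plates stayed on the stack. The hand-in call gave no verdict, so I can't confirm how it was judged.

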